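Centre two wobbly soaps on their display stands

TASK

The honey-yellow beehive soap on the dark round stand and the lilac dome soap on the pale round stand have both slid off-centre. Push each with light taps of the fingertips, low down because they topple easily, until it stands upright in the middle of its own stand (to about half a centimetre), then take the hand away. Do not pinch, lift or tip the soaps or press hard, and leave everything else where it is.

Things in the scene. Friction and masses are not known exactly. Their poses are not given: they have to be found in the camera images.
- beehive: honey-yellow beehive soap of stacked round coils, loose, 80 to 150 g, 62 mm high. Foot: 30 mm diameter, 0 to 6 mm above the underside; widest coil, the place to tap: 60 mm diameter, 6 to 20 mm; then 54 mm (to 33), 45 mm (to 45), 33 mm (to 55), 18 mm (to 62). Origin at the centre of the underside, z up its axis. Pushed low with about 1 N it slides; pushed high it topples.
- stand_top (a point): centre of the flat top of the dark wooden display stand, a fixed round block 48 mm high, 92 mm diameter at the top, with a thin pale ring of 76 to 83 mm diameter inlaid around the centre; the top face is at this point's height. The beehive soap starts about 18 to 25 mm off this point, in any direction.
- stand2_top (a point): centre of the flat top of the pale wooden stand, of the same shape and size as the dark one, also fixed, with a thin dark ring; the lilac soap starts about 17 to 24 mm off this point, in any direction
- dome: lilac dome-shaped soap, loose, 65 to 125 g, 46 mm high. Foot: 28 mm diameter, 0 to 6 mm above the underside; widest band, the place to tap: 56 mm diameter, 6 to 18 mm; above it a dome narrowing to the top. Origin at the centre of the underside, z up its axis. Pushed low with about 1 N it slides; pushed high it rocks or topples.
- blue_bar: bar of soap (grey with blue swirls) lying flat, 85 x 58 x 30 mm; origin at the centre of its underside; leave alone
- green_bar: bar of soap (green with cream swirls) lying flat, 85 x 58 x 30 mm; origin at the centre of its underside; leave alone
- peach_bar: bar of soap (peach with cream swirls) lying flat, 85 x 58 x 30 mm; origin at the centre of its underside; leave alone
- oil_bottle: amber bottle with black cap, 52 mm diameter, 120 mm high, upright; origin at the centre of its underside; leave alone
- stamp: brass soap stamp with a wooden grip, standing on its 38 mm face, 70 mm high; origin at the centre of its underside; leave alone
- planer: wooden soap planer lying flat, 100 x 55 x 22 mm with a small knob to 40 mm; origin at the centre of its underside; leave alone

How it is judged:
By the outcome, as a careful person would: the job done as asked, in the order asked, and still so for the second after the job is handed in, with the robot touching nothing.
It also fails if it takes over 45 s, if anything falls off the work surface, if the arm or the gripper's body presses on something with over 40 N, if the wrist force passes 120 N, or if a joint passes its speed limit or range.

ROBOT

A 7-joint arm with a two-finger parallel gripper is mounted at the origin on the work surface. World frame = base frame: x ahead of the robot, y to its left, z up, the work surface at z = 0. Lengths are in m, angles in rad, forces in N, time in s.
With the tool pointing down it reaches from about 0.4 to 0.85 m from the base axis. Payload 10.4 kg.
Tool frame: the origin (TCP) lies between the finger pads; the fingertips stand r.nose_length ahead of it and the grasp point (between the pads) lies 6 mm ahead of it (r.nose_length is the distance from the TCP to the fingertips, in m); z points along the fingers, x is the direction in which the jaws open and shut, and the axes are right-handed (so a half turn about z gives the same grasp; the last joint's range is limited). The gripper opens to 87 mm and grips with 3 to 60 N. Pads are 19 mm wide; open, the fingers measure 117 mm over their backs; the gripper's body (75 mm by 190 mm) begins 51 mm behind the grasp point.
Start: joints at [1.236, 0.332, -0.065, 1.46, 0.022, 1.35, -0.088], TCP at [0.192, -0.595, 0.248] pointing down, gripper open.
Joint ranges: [-2.6, 2.6], [-0.5, 2.12], [-1.47, 1.34], [0.16, 2.42], [-1.27, 4.41], [0.06, 2.06], [-2.6, 2.6]. Speed limits (rad/s): [2.22, 2.22, 2.79, 2.79, 3.14, 3.14, 3.14].

INTERFACE

Orientations are given as a unit quaternion [x, y, z, w].
In Python, from bench import r gives the robot as it stands. The module is installed in compiled form; this text tells all that it offers.
- The arm moves only by the shell command python3 -m creep 'ROWS' [OPENING] [FORCE]. ROWS is JSON, a list of rows, each an object of numbers: "x", "y", "z": the shift along the world's x, y, z in m; "spin": the turn about the world's z in degrees. In form: [{"x": .., "y": .., "z": .., "spin": ..}, ...]. A call has 1 to 12 rows; each row is the pose to reach, as a shift and turn from the pose commanded when the call began; what a row does not reach only later rows make up. A row lasts 1/8 s, in which the tool goes at most 62.5 mm and 10.7 degrees, less where a joint would pass 70% of its speed; a pose out of reach is approached as far as the arm can. A call with a gripper value outside its range is refused whole. OPENING is the finger opening in m, from 0 to 0.087, set as the call begins (- or left out, the last holds). The fingers move at their own pace and stop on an object; FORCE is the grip in N (left out, the last holds). Time passes only in rows, so rows that repeat a pose let the fingers close. It gives the time, the measured TCP pose, the force and the opening at its end, in the units of the state.
- r.read_state(): the state, without advancing time (a new reading comes with each control period).
- r.camera(name): name is "scene" or "top" or "wrist"; returns a dict with "pixels" (480x640x3 uint8, blue, green, red), "z_map" (480x640 float32, m along the optical axis (not along the pixel's ray), 0 where there is no reading), "K" (3x3 intrinsics, pixels), "R" (3x3) and "t" (3): a world point X has camera coordinates R X + t. Camera axes: x right, y down, z forward; pixel columns grow to the right and rows downward; lengths in m; the calibration is good to about 2 mm. A picture is of the moment at which its call begins.
- r.close_job(): hands the job in, once; it reports no verdict.
The state is a dict: "time": time; "joint_positions": joint angles; "joint_vel": joint speeds; "joint_torque": joint torques, N m; "ee_pos": TCP position; "eef_rot": TCP orientation; "ft_force": force on the tool from outside, world axes, zero at the start; "torque": the same for the moment, N m; "width": finger opening in m.
Only numpy, scipy, OpenCV 4.12 (cv2) and the standard library are available. Lean on these libraries where they do the work, as an engineer would, in place of code of your own. Each camera call takes 0.05 s, during which the arm holds its last target. There are 200 camera calls.

## Working session

There is one attempt and no reset: what is moved stays moved. The work goes in short steps, Python scripts to look and compute and a shell command to move; the robot and the scene stay as the last step left them, time stands still between calls to the robot, and variables do not carry over. Pictures are saved under pics/ and viewed, about 8 in all and at most 12, crops included, and the job is handed in when it is done.

```bash
mkdir -p pics; python3 - <<'E'
from bench import r
import cv2
s=r.read_state()
for k in ["time","ee_pos","eef_rot","ft_force","width"]: print(k,s[k])
print(r.nose_length)
for n in ["top","scene"]:
    c=r.camera(n); cv2.imwrite(f"pics/{n}0.png",c["pixels"]); print(n,c["K"],c["R"],c["t"])
E
```

```text
time 0.0
ee_pos [ 0.1916651  -0.59450649  0.24675088]
eef_rot [ 8.08349815e-01 -5.88702012e-01 -5.85782034e-04 -4.17745756e-04]
ft_force [-0.46479543  0.56207249 -0.14142864]
width 0.08720559587946748
0.025
top [[470.90986064   0.         315.54712279]
 [  0.         470.90986064 238.525152  ]
 [  0.           0.           1.        ]] [[-0.02666887 -0.99963551 -0.00419716]
 [-0.99346434  0.02696991 -0.11091086]
 [ 0.11098364  0.00121186 -0.9938215 ]] [0.03204449 0.52967342 1.21092791]
scene [[602.63078054   0.         316.50187435]
 [  0.         602.63078054 228.88390933]
 [  0.           0.           1.        ]] [[-0.83728181  0.54637394 -0.02084913]
 [ 0.30974148  0.44254532 -0.84155443]
 [-0.45057673 -0.71107606 -0.53976982]] [ 0.45549266 -0.12398667  1.50729923]
```

View pics/top0.png

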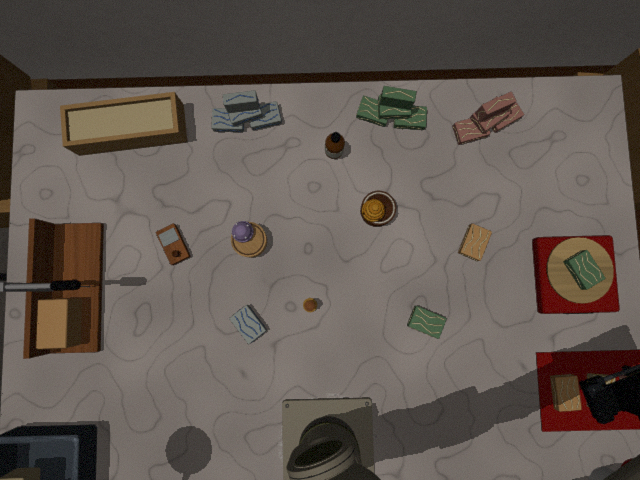

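View pics/scene0.png

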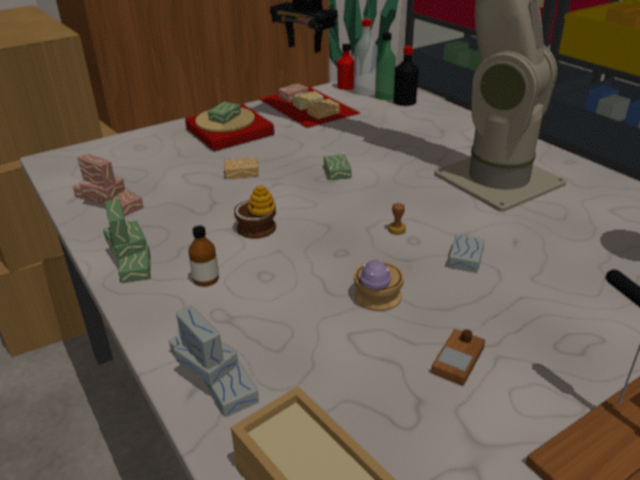

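```bash
cat > h.py <<'E'
import numpy as np, cv2
from bench import r
def ray(c,uv,z):
    d=c["R"].T@np.linalg.solve(c["K"],[uv[0],uv[1],1.]); o=-c["R"].T@c["t"]
    return o+d*(z-o[2])/d[2]
def cloud(c):
    v,u=np.mgrid[:480,:640]; z=c["z_map"]
    p=np.stack([u,v,np.ones_like(u)],-1)@np.linalg.inv(c["K"]).T*z[...,None]
    return (p-c["t"])@c["R"]
def tool():
    from scipy.spatial.transform import Rotation as Ro
    s=r.read_state(); return np.array(s["ee_pos"]),Ro.from_quat(s["eef_rot"]).as_matrix(),s
E
python3 - <<'E'
from h import *
np.set_printoptions(precision=4,suppress=True)
c=r.camera("top")
for n,uv in dict(dark=(379,208),pale=(249,240)).items():
    print(n,ray(c,uv,.048))
for n,uv,z in [("hive",(374,210),.09),("dome",(242,231),.09),("bottle",(335,140),.11)]: print(n,ray(c,uv,z))
P=cloud(c)
for uv in [(385,200),(374,210),(256,245),(242,231)]: print(uv,P[uv[1],uv[0]])
w=r.camera("wrist"); p,R,s=tool()
o=-w["R"].T@w["t"]; print("cam in tool",R.T@(o-p),"axes in tool",(R.T@w["R"].T).T, w["K"][0])
print(R)
E
```

```text
dark [ 0.604  -0.1501  0.048 ]
pale [0.5291 0.1905 0.048 ]
hive [ 0.5919 -0.1315  0.09  ]
dome [0.5476 0.2018 0.09  ]
bottle [ 0.7698 -0.038   0.11  ]
(385, 200) [ 0.6252 -0.167   0.0457]
(374, 210) [ 0.5892 -0.1295  0.1058]
(256, 245) [0.5157 0.1726 0.0471]
(242, 231) [0.5469 0.2009 0.0955]
cam in tool [ 0.0003 -0.0696 -0.1371] axes in tool [[ 1.     -0.0005 -0.    ]
 [ 0.0005  0.9666 -0.2564]
 [ 0.0001  0.2564  0.9666]] [370.9089   0.     326.9572]
[[ 0.3068 -0.9518 -0.0003]
 [-0.9518 -0.3068  0.0008]
 [-0.0008  0.     -1.    ]]
```

```bash
python3 -m creep '[{"x":0.41,"y":0.445,"z":-0.01,"spin":15},{"x":0.41,"y":0.445,"z":-0.01,"spin":15},{"x":0.41,"y":0.445,"z":-0.02,"spin":15},{"x":0.41,"y":0.445,"z":-0.03,"spin":15},{"x":0.41,"y":0.445,"z":-0.04,"spin":15},{"x":0.41,"y":0.445,"z":-0.06,"spin":15},{"x":0.41,"y":0.445,"z":-0.07,"spin":15},{"x":0.41,"y":0.445,"z":-0.07,"spin":15},{"x":0.41,"y":0.445,"z":-0.07,"spin":15},{"x":0.41,"y":0.445,"z":-0.07,"spin":15},{"x":0.41,"y":0.445,"z":-0.07,"spin":15},{"x":0.41,"y":0.445,"z":-0.07,"spin":15}]' 0.087
python3 - <<'E'
from h import *
c=r.camera("wrist"); cv2.imwrite("pics/w1.png",c["pixels"]); np.savez("w1.npz",**c); p,R,s=tool(); print(p,R[:,0],s["time"],s["ft_force"])
E
```

```text
time: 1.7
ee_pos: [0.6014, -0.1505, 0.1773]
eef_rot: [0.878, -0.478, -0.0, 0.0]
ft_force: [-0.5, -0.5, 0.2]
width: 0.0867
[ 0.60122458 -0.15126309  0.1775701 ] [ 5.41314498e-01 -8.40820063e-01  4.84475802e-04] 1.75 [0.49090185 0.19166702 0.18326633]
```

View pics/w1.png

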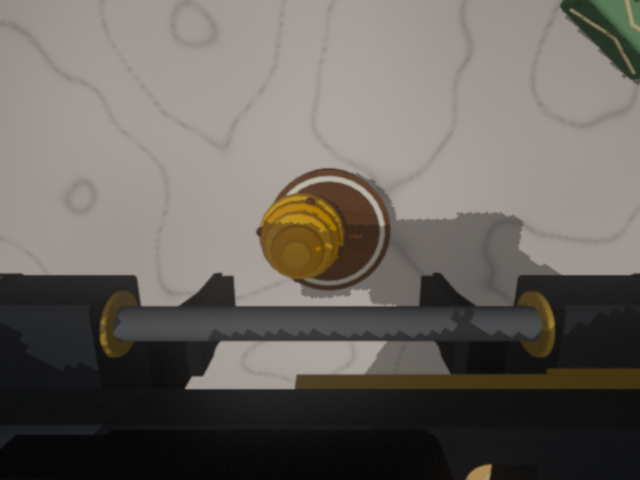

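```bash
cat >> h.py <<'E'
from scipy.optimize import least_squares
def circ(P,rad=None):
    f=lambda q:np.hypot(P[:,0]-q[0],P[:,1]-q[1])-(q[2] if rad is None else rad)
    x0=[*np.median(P[:,:2],0)]+([.03] if rad is None else [])
    s=least_squares(f,x0,loss="soft_l1",f_scale=.001); return s.x,np.median(abs(f(s.x)))
def inplane(c,m,z):
    v,u=np.nonzero(m); return np.array([ray(c,q,z) for q in zip(u,v)])
def hsv(c): return cv2.cvtColor(c["pixels"],cv2.COLOR_BGR2HSV)
E
python3 - <<'E'
from h import *
np.set_printoptions(precision=4,suppress=True)
c=dict(np.load("w1.npz")); H=hsv(c); P=cloud(c)
yy,xx=np.mgrid[:480,:640]; near=np.hypot(xx-330,yy-229)<85
for uv in [(330,174),(360,240),(300,254),(300,210)]: print(uv,H[uv[1],uv[0]],P[uv[1],uv[0]])
# stand ring: bright, low sat, at stand height
d=P[...,2]
ring=near&(H[...,1]<90)&(H[...,2]>130)&(abs(d-.048)<.006)
print(ring.sum(),circ(inplane(c,ring,.048)))
top=near&(abs(d-.048)<.005); print("stand disc outline",top.sum())
cnt=max(cv2.findContours((near&(d>.04)).astype(np.uint8),0,1)[0],key=cv2.contourArea)[:,0]
Q=np.array([ray(c,q,.048) for q in cnt if P[q[1],q[0],2]<.055]); print(circ(Q))
yel=near&(H[...,0]>12)&(H[...,0]<32)&(H[...,1]>150)&(d>.056)
print("yel",yel.sum(),np.percentile(d[yel],[1,25,50,75,99]))
for a,b in [(.106,.114),(.099,.106),(.088,.097),(.076,.084),(.064,.072)]:
    m=yel&(d>a)&(d<b); q=P[m]; print(a,b,m.sum(),q.mean(0), cv2.minEnclosingCircle((q[:,:2]*1000).astype(np.float32)))
E
```

```text
(330, 174) [ 12 114 101] [ 0.6419 -0.1273  0.0463]
(360, 240) [ 12 141  58] [ 0.6135 -0.1723  0.0483]
(300, 254) [ 20 198 120] [ 0.5984 -0.1343  0.1093]
(300, 210) [ 20 210 152] [ 0.615  -0.1217  0.0819]
720 (array([ 0.6044, -0.1494,  0.0406]), np.float64(0.0010551040304538593))
stand disc outline 6469
(array([ 0.6053, -0.1489,  0.0457]), np.float64(0.00019584826838350833))
yel 5528 [0.0632 0.0803 0.0925 0.1027 0.1108]
0.106 0.114 683 [ 0.5969 -0.1322  0.1095] ((596.1328735351562, -132.51931762695312), 8.976801872253418)
0.099 0.106 1434 [ 0.5983 -0.1317  0.1024] ((596.5670166015625, -132.31661987304688), 16.32646942138672)
0.088 0.097 1481 [ 0.6026 -0.1305  0.092 ] ((596.3775024414062, -132.41563415527344), 22.290714263916016)
0.076 0.084 1120 [ 0.6097 -0.1299  0.0797] ((598.3861694335938, -133.73123168945312), 28.24278450012207)
0.064 0.072 546 [ 0.6156 -0.1281  0.0666] ((597.9440307617188, -132.7217559814453), 28.99671745300293)
```

```bash
python3 -m creep '[{"x":-0.005,"y":0.018,"z":0,"spin":-7},{"x":-0.005,"y":0.018,"z":0,"spin":-7},{"x":-0.005,"y":0.018,"z":-0.04,"spin":-7},{"x":-0.005,"y":0.018,"z":-0.07,"spin":-7},{"x":-0.005,"y":0.018,"z":-0.09,"spin":-7},{"x":-0.005,"y":0.018,"z":-0.097,"spin":-7},{"x":-0.005,"y":0.018,"z":-0.097,"spin":-7},{"x":-0.005,"y":0.018,"z":-0.097,"spin":-7}]'
```

```text
time: 2.75
ee_pos: [0.5975, -0.1321, 0.0818]
eef_rot: [0.847, -0.531, 0.001, -0.0]
ft_force: [0.1, 0.1, -0.1]
width: 0.0869
```

```bash
python3 -m creep '[{"x":0.004,"y":-0.009,"z":-0.001},{"x":0.0052,"y":-0.0115,"z":-0.001},{"x":0.0064,"y":-0.014,"z":-0.001},{"x":0.0075,"y":-0.0165,"z":-0.001},{"x":0.0086,"y":-0.019,"z":-0.001},{"x":0.0098,"y":-0.0215,"z":-0.001},{"x":0.0109,"y":-0.024,"z":-0.001},{"x":0.012,"y":-0.0265,"z":-0.001},{"x":0.013,"y":-0.0285,"z":-0.001},{"x":0.013,"y":-0.0285,"z":-0.001}]'
python3 - <<'E'
from h import *
c=r.camera("wrist"); cv2.imwrite("pics/w2.png",c["pixels"]);print(r.read_state()["ft_force"])
E
```

```text
[ 1.01746107 -0.24309946  0.06182949]invalid input at $[0]: expected keys x, y, z, spin
```

View pics/w2.png

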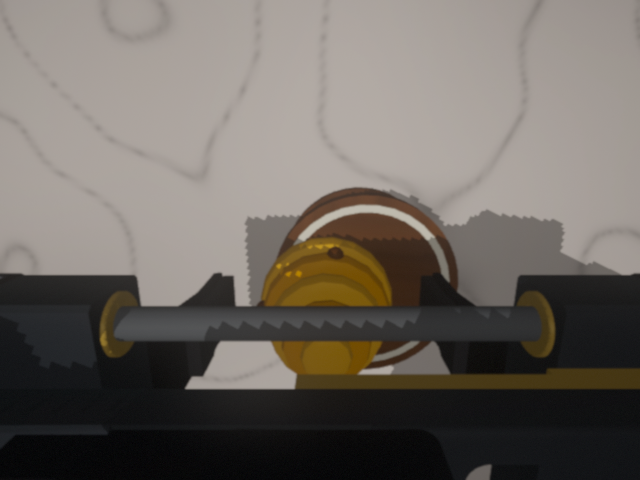

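The call was refused (spin must be given), so nothing moved. The picture shows the hive (about 327,310) standing between the two fingers (220 and 435). The push direction to the right, towards the ring centre, is correct.

```bash
python3 -m creep '[{"x":0.004,"y":-0.009,"z":-0.001,"spin":0},{"x":0.0052,"y":-0.0115,"z":-0.001,"spin":0},{"x":0.0064,"y":-0.014,"z":-0.001,"spin":0},{"x":0.0075,"y":-0.0165,"z":-0.001,"spin":0},{"x":0.0086,"y":-0.019,"z":-0.001,"spin":0},{"x":0.0098,"y":-0.0215,"z":-0.001,"spin":0},{"x":0.0109,"y":-0.024,"z":-0.001,"spin":0},{"x":0.012,"y":-0.0265,"z":-0.001,"spin":0},{"x":0.013,"y":-0.0285,"z":-0.001,"spin":0},{"x":0.013,"y":-0.0285,"z":-0.001,"spin":0}]'
```

```text
time: 4.05
ee_pos: [0.6098, -0.1608, 0.0795]
eef_rot: [0.847, -0.531, 0.0, 0.0]
ft_force: [0.0, -0.1, 0.9]
width: 0.0872
```

```bash
python3 -m creep '[{"x":-0.005,"y":0.012,"z":0,"spin":0},{"x":-0.005,"y":0.012,"z":0,"spin":0},{"x":-0.005,"y":0.012,"z":0.04,"spin":0},{"x":-0.005,"y":0.012,"z":0.09,"spin":0},{"x":-0.005,"y":0.012,"z":0.1,"spin":0},{"x":-0.005,"y":0.012,"z":0.1,"spin":0},{"x":-0.005,"y":0.012,"z":0.1,"spin":0}]'
cat >> h.py <<'E'
def look(fn,kind):
    """stand centre (outline at z .048) and soap centre; kind 'hive' or 'dome'"""
    c=r.camera("wrist"); cv2.imwrite("pics/"+fn,c["pixels"]); H=hsv(c); P=cloud(c); d=P[...,2]
    q=tool()[0]; near=(np.hypot(P[...,0]-q[0],P[...,1]-q[1])<.075)
    m=(near&(d>.04)&(d<.13)); m[275:]=m[275:]&(np.abs(np.arange(640)-328)<85)
    m[300:]=False
    cnt=max(cv2.findContours(m.astype(np.uint8),0,1)[0],key=cv2.contourArea)[:,0]
    Q=np.array([ray(c,a,.048) for a in cnt if P[a[1],a[0],2]<.055 and a[1]<298])
    st=circ(Q); print("stand",st)
    h=H[...,0]; s=m&(d>.056)&(((h>12)&(h<32)&(H[...,1]>150)) if kind=="hive" else ((h>115)&(h<165)))
    print("soap px",s.sum(),np.percentile(d[s],[1,99]))
    lv=[(.106,.114),(.099,.106),(.088,.097)] if kind=="hive" else [(.09,.097),(.085,.097),(.08,.097),(.075,.097)]
    for a,b in lv:
        p=P[s&(d>a)&(d<b)]; (x,y),R=cv2.minEnclosingCircle((p[:,:2]*1000).astype(np.float32))
        print(a,len(p),p.mean(0).round(4),round(x,1),round(y,1),round(R,1),"off mm",round(x-st[0][0]*1e3,1),round(y-st[0][1]*1e3,1))
    print(tool()[0],tool()[1][:,0],r.read_state()["time"])
    return c,P,s
E
python3 -c "
from h import *
np.set_printoptions(precision=4,suppress=True)
look('w3.png','hive')"
```

```text
time: 4.92
ee_pos: [0.604, -0.1483, 0.1779]
eef_rot: [0.847, -0.531, -0.001, 0.0]
ft_force: [-0.7, 0.5, -0.7]
width: 0.0871
stand (array([ 0.6054, -0.1489,  0.0457]), np.float64(0.00017708928886026737))
soap px 5486 [0.0626 0.1108]
0.106 671 [ 0.6047 -0.1484  0.1095] 604.0 -148.7 8.8 off mm -1.4 0.2
0.099 1412 [ 0.6061 -0.1477  0.1024] 604.3 -148.8 16.2 off mm -1.1 0.1
0.088 1448 [ 0.6101 -0.1457  0.092 ] 604.1 -148.8 22.3 off mm -1.3 0.1
[ 0.6039 -0.1483  0.1779] [ 0.4363 -0.8998 -0.0015] 4.975
```

View pics/w3.png

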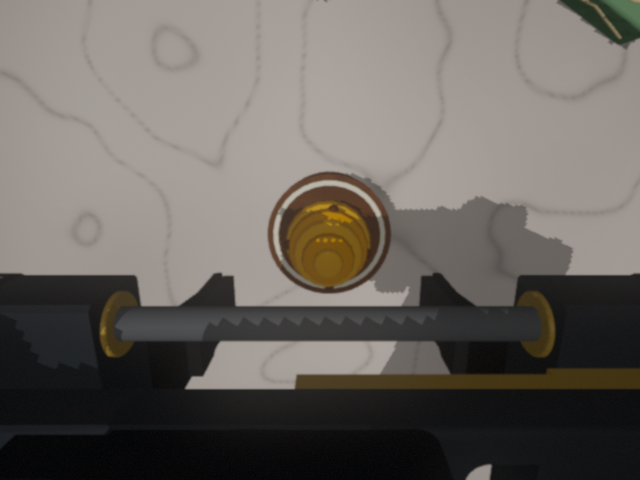

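```bash
python3 -m creep '[{"x":-0.075,"y":0.34,"z":0.03,"spin":95},{"x":-0.075,"y":0.34,"z":0.03,"spin":95},{"x":-0.075,"y":0.34,"z":0.03,"spin":95},{"x":-0.075,"y":0.34,"z":0.03,"spin":95},{"x":-0.075,"y":0.34,"z":0.03,"spin":95},{"x":-0.075,"y":0.34,"z":0,"spin":95},{"x":-0.075,"y":0.34,"z":0,"spin":95},{"x":-0.075,"y":0.34,"z":0,"spin":95},{"x":-0.075,"y":0.34,"z":0,"spin":95},{"x":-0.075,"y":0.34,"z":0,"spin":95},{"x":-0.075,"y":0.34,"z":0,"spin":95},{"x":-0.075,"y":0.34,"z":0,"spin":95}]'
python3 -c "
from h import *
np.set_printoptions(precision=4,suppress=True)
c,P,s=look('w4.png','dome'); np.savez('w4.npz',**c)
q=P[s]
# sphere-ish fit check
f=lambda x:np.linalg.norm(q-x[:3],axis=1)-x[3]
z=least_squares(f,[*q.mean(0)-[0,0,.02],.025],loss='soft_l1',f_scale=.001);print(z.x,np.median(abs(f(z.x))))"
```

```text
time: 6.48
ee_pos: [0.5297, 0.1916, 0.1794]
eef_rot: [0.964, 0.265, -0.0, 0.0]
ft_force: [0.2, -0.2, 0.2]
width: 0.0869
stand (array([0.5312, 0.1923, 0.0457]), np.float64(0.00022645140303718253))
soap px 4642 [0.0633 0.0936]
0.09 1110 [0.5492 0.2053 0.0916] 549.2 205.4 13.9 off mm 18.1 13.1
0.085 2212 [0.5482 0.206  0.0896] 549.5 205.4 22.6 off mm 18.3 13.2
0.08 3253 [0.5476 0.2068 0.0874] 549.3 205.3 23.7 off mm 18.2 13.1
0.075 3599 [0.5469 0.2075 0.0865] 549.3 205.3 23.7 off mm 18.2 13.1
[0.5297 0.1916 0.1795] [ 0.8592  0.5117 -0.    ] 6.525
[0.5498 0.2048 0.0672 0.0255] 0.0005842637858279737
```

View pics/w4.png

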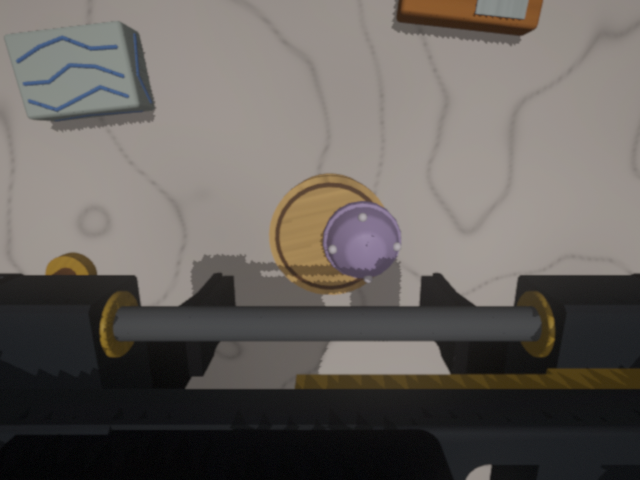

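```bash
python3 -m creep '[{"x":0.0197,"y":0.0137,"z":0,"spin":5},{"x":0.0197,"y":0.0137,"z":0,"spin":5},{"x":0.0197,"y":0.0137,"z":-0.04,"spin":5},{"x":0.0197,"y":0.0137,"z":-0.07,"spin":5},{"x":0.0197,"y":0.0137,"z":-0.09,"spin":5},{"x":0.0197,"y":0.0137,"z":-0.099,"spin":5},{"x":0.0197,"y":0.0137,"z":-0.099,"spin":5},{"x":0.0197,"y":0.0137,"z":-0.099,"spin":5}]'
```

```text
time: 7.52
ee_pos: [0.55, 0.2056, 0.0817]
eef_rot: [0.951, 0.308, 0.001, -0.0]
ft_force: [-0.4, -0.1, -0.2]
width: 0.087
```

```bash
python3 -m creep '[{"x":-0.0098,"y":-0.007,"z":-0.001,"spin":0},{"x":-0.012,"y":-0.0085,"z":-0.001,"spin":0},{"x":-0.0141,"y":-0.01,"z":-0.001,"spin":0},{"x":-0.0163,"y":-0.0116,"z":-0.001,"spin":0},{"x":-0.0184,"y":-0.0131,"z":-0.001,"spin":0},{"x":-0.0206,"y":-0.0146,"z":-0.001,"spin":0},{"x":-0.0227,"y":-0.0162,"z":-0.001,"spin":0},{"x":-0.0249,"y":-0.0177,"z":-0.001,"spin":0},{"x":-0.027,"y":-0.0192,"z":-0.001,"spin":0},{"x":-0.0292,"y":-0.0208,"z":-0.001,"spin":0},{"x":-0.031,"y":-0.0222,"z":-0.001,"spin":0},{"x":-0.031,"y":-0.0222,"z":-0.001,"spin":0}]'
python3 -m creep '[{"x":0.012,"y":0.009,"z":0,"spin":0},{"x":0.012,"y":0.009,"z":0,"spin":0},{"x":0.012,"y":0.009,"z":0.04,"spin":0},{"x":0.012,"y":0.009,"z":0.09,"spin":0},{"x":0.012,"y":0.009,"z":0.1,"spin":0},{"x":0.012,"y":0.009,"z":0.1,"spin":0},{"x":0.012,"y":0.009,"z":0.1,"spin":0}]'
python3 -c "
from h import *
np.set_printoptions(precision=4,suppress=True)
look('w5.png','dome')"
```

```text
time: 9.02
ee_pos: [0.5182, 0.1829, 0.0795]
eef_rot: [0.951, 0.308, -0.0, 0.0]
ft_force: [-0.0, 0.9, 0.7]
width: 0.0872
time: 9.9
ee_pos: [0.5298, 0.1917, 0.178]
eef_rot: [0.951, 0.308, -0.001, -0.0]
ft_force: [0.3, 1.2, 0.1]
width: 0.0869
stand (array([0.5311, 0.1922, 0.0457]), np.float64(0.00019604432146026057))
soap px 4614 [0.0632 0.0937]
0.09 1113 [0.5302 0.1915 0.0916] 530.4 191.7 14.2 off mm -0.7 -0.5
0.085 2183 [0.5293 0.1924 0.0896] 530.0 191.3 22.4 off mm -1.1 -0.9
0.08 3248 [0.5289 0.1933 0.0874] 530.1 191.6 23.6 off mm -1.0 -0.6
0.075 3599 [0.5282 0.1941 0.0865] 530.1 191.6 23.6 off mm -1.0 -0.6
[0.5298 0.1917 0.178 ] [ 0.8104  0.5859 -0.0022] 9.95
```

View pics/w5.png

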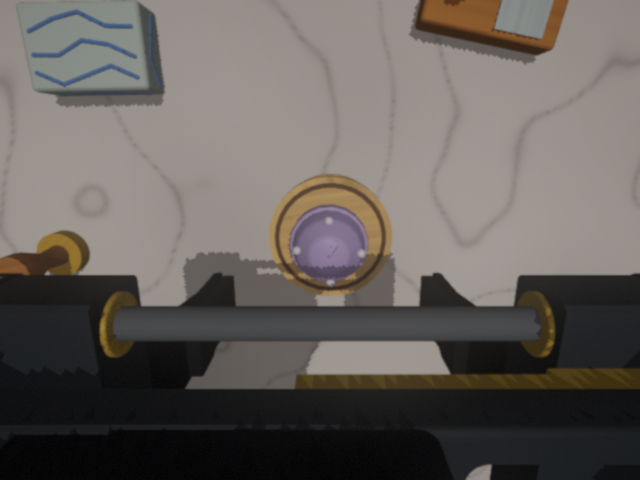

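```bash
python3 -m creep '[{"x":-0.05,"y":-0.1,"z":0.12,"spin":0},{"x":-0.05,"y":-0.1,"z":0.12,"spin":0},{"x":-0.05,"y":-0.1,"z":0.12,"spin":0},{"x":-0.05,"y":-0.1,"z":0.12,"spin":0},{"x":-0.05,"y":-0.1,"z":0.12,"spin":0}]'
python3 -c "
from h import *
cv2.imwrite('pics/s6.png',r.camera('scene')['pixels'])"
```

```text
time: 10.58
ee_pos: [0.4802, 0.0923, 0.2984]
eef_rot: [0.951, 0.308, -0.001, -0.0]
ft_force: [0.1, -0.7, -1.1]
width: 0.087
```

View pics/s6.png

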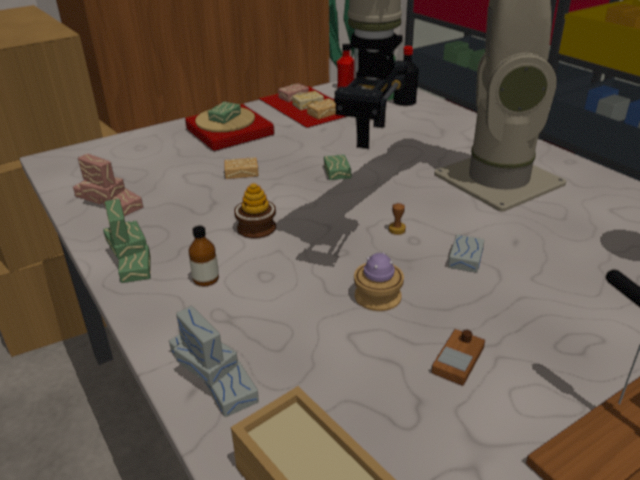

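The scene view shows the hive (255,205) and the dome (379,275) upright and central on their stands. Everything else is where it was, and the hand is clear.

```bash
python3 -c "
from bench import r
print(r.close_job())"
```

```text
the job is handed in; nothing more can be done
None
```

Both soaps now stand upright in the middle of their stands, and the job is handed in at about 10.6 s of the 45 s allowed. I slid the beehive first and then the dome, each with one slow, low push of a single open finger, without pinching or lifting.

- **Beehive:** it started about 19 mm off and ended about 1.3 mm from the centre of the dark stand, measured with the wrist camera.
- **Dome:** it started about 22 mm off and ended about 1.2 mm from the centre of the pale stand, measured the same way.
- **Forces:** the readings at the end of each move stayed around 1 N, which is about the noise level.
- **Surroundings:** the last scene picture shows both soaps upright, everything else apparently in place, and the hand well clear. I judged this by eye and did not re-measure the other objects.

One move command was refused because I left out the spin value. Nothing moved, and I re-sent it correctly. No check failed or disagreed.

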